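# Show which biscuit cutter to use

### The job

The wooden box on the kitchen table keeps three steel biscuit cutters under a sliding lid: push the lid fully open with the fingertips, then point out the square cutter by holding the fingertips over its middle, no more than about 4 cm above it and without touching it, for at least two seconds, then push the lid fully shut again. Point at no other cutter and do not touch the cutters; nothing is to be gripped or lifted, and the other things on the table stay where they are.

Things in the scene. Friction and masses are not known exactly. Their poses are not given: they have to be found in the camera images.
- cutter_box: Light wooden box fixed to the table, 235 (its x) x 160 (its y) x 55 mm high, walls 8 mm; origin centred under it, z up. Two dividers make three compartments in a row along x (centres -76, 0, +76 mm, floor 8 mm up), one cutter in each, order differs. Two darker runners, 118 to 129 mm either side of the middle, top at 67 mm, carry the lid and stick out to y = +240 mm.
- lid (a joint): Sliding lid: 0 m shut, 0.15 m fully open at its stop. Slides along the box's own +y; friction about 2 N, no spring, stays where left. Starts 0 to 25 mm ajar. Board 235 x 160 x 8 mm (top 65 mm above the table) with a raised panel, 150 mm (box x) by 110 mm (box y), 18 mm high (top at 83 mm), too wide to grip: push the panel's upright edges.
- panel_near (a point): Middle of the top of the raised panel's edge on the box's -y side, 83 mm above the table, moves with the lid; push this edge towards box +y to open. The edge is upright, 18 mm high, 150 mm long along box x.
- panel_far (a point): Middle of the top of the raised panel's other edge (box +y side), 83 mm above the table, moves with the lid; push this edge towards box -y to shut.
- square_cutter: The square biscuit cutter, the one to point at: plain steel open frame, 46 x 46 mm outside, 40 mm high, wall 3 mm, loose in a compartment. Origin at the centre of its underside, z up.
- square_top (a point): Middle of the square cutter's open top, 40 mm above its underside and about 48 mm above the table (below the lid). Pointing is judged by the tool point (TCP, 19 mm behind the fingertips) over this point.
- round_cutter: Round biscuit cutter: steel ring 50 mm across, 40 mm high, loose in a compartment. Not to be pointed at.
- round_top (a point): Middle of the round cutter's open top.
- triangle_cutter: Three-sided steel biscuit cutter, sides about 48 mm, 40 mm high, loose in a compartment. Not to be pointed at.
- triangle_top (a point): Middle of the triangular cutter's open top.
- shaker: Bystander: white ceramic salt shaker, 44 mm across, 82 mm high, loose, near the box's -y side. Origin under its centre.
- jar: Bystander: glass jar with steel cap, 60 mm across, 90 mm high, loose, near the box's -y side. Origin under its centre.
- mug: Bystander: white mug, 80 mm across plus handle, 90 mm high, loose, beyond the runners' end. Origin under its centre.
- spoon: Bystander: wooden spoon lying on the table between robot and box.
- bowl: Bystander: white bowl, 150 mm across, 65 mm high, to the robot's right.
- plate: Bystander: white plate, 180 mm across, 20 mm high, to the robot's left.

How it is judged:
By the outcome, as a careful person would: the job done as asked, in the order asked, and still so for the second after the job is handed in, with the robot touching nothing.
It also fails if it takes over 64 s, if anything falls off the work surface, if the arm or the gripper's body presses on something with over 40 N, if the wrist force passes 120 N, or if a joint passes its speed limit or range.

### The arm

A 6-joint arm with a two-finger parallel gripper is mounted at the origin on the work surface. World frame = base frame: x ahead of the robot, y to its left, z up, the work surface at z = 0. Lengths are in m, angles in rad, forces in N, time in s.
With the tool pointing down it reaches from about 0.25 to 0.85 m from the base axis. Payload 12.5 kg.
Tool frame: the origin (TCP) lies between the finger pads, 19 mm behind the fingertips; this is the grasp point; z points along the fingers, y is the line along which they close (so a half turn about z gives the same grasp; the last joint's range is limited). The gripper opens to 93 mm and grips with 3 to 60 N. Pads are 15 mm wide; open, the fingers measure 128 mm over their backs; the gripper's body (75 mm by 188 mm) begins 65 mm behind the grasp point.
Start: joints at [-1.387, 0.351, 1.652, -0, 1.139, -0.085], TCP at [0.146, -0.53, 0.237] pointing down, gripper open.
Joint ranges: [-2.75, 2.75], [-0.79, 2.1], [0.01, 2.65], [-1.57, 4.71], [0.07, 3.14], [-2.87, 2.87]. Speed limits (rad/s): [2.22, 2.22, 2.79, 3.14, 3.14, 3.14].

### API

Orientations are given as a 3x3 rotation matrix whose columns are the frame's x, y, z axes.
In Python, from plant import telemetry, optics, job gives the robot as it stands.
- The arm moves only by the tool drive_tool, never from a script. Its argument "motion" is one flat list of numbers, 7 for each row, row after row: the turn, a rotation vector about the tool's x, y, z in rad, then the shift along the tool's x, y, z in m, then the opening, from 0 (shut) to 1 (fully open). In form: [ax, ay, az, tx, ty, tz, grip, ax, ay, az, tx, ty, tz, grip, ...]. A call has 1 to 5 rows; each row is the pose to reach, as a shift and turn from the pose commanded when the call began, along the tool's axes at that moment; what a row does not reach only later rows make up. A row lasts 1/12 s, in which the tool goes at most 41.7 mm and 7.16 degrees, less where a joint would pass 70% of its speed; a pose out of reach is approached as far as the arm can. A call with a gripper value outside its range is refused whole. The fingers move at their own pace and stop on an object; the grip force is fixed at half the most. Time passes only in rows, so rows that repeat a pose let the fingers close. It gives the time, the measured TCP pose, the force, the opening and the grip force at its end, in the units of the state.
- telemetry.read_state(): the state, without advancing time (a new reading comes with each control period).
- optics.grab_frame(name): name is "scene" or "side" or "wrist"; returns a dict with "img" (400x640x3 uint8, blue, green, red), "intrinsics" (3x3 intrinsics, pixels), "R" (3x3) and "t" (3): a world point X has camera coordinates R X + t; the wrist camera has in their place "mount" (4x4, takes a point from camera to tool coordinates, whose origin is the TCP and whose axes are the flange's). Camera axes: x right, y down, z forward; pixel columns grow to the right and rows downward; lengths in m; the calibration is good to about 2 mm. A picture is of the moment at which its call begins: read the wrist's pose just before it. There is no depth.
- job.close_job(): hands the job in; it is judged then, once.
The state is a dict: "t": time; "joints": joint angles; "joint_vel": joint speeds; "joint_torque": joint torques, N m; "eef_pos": TCP position; "orientation": TCP orientation; "force": force on the tool from outside, world axes, zero at the start; "wrist_torque": the same for the moment, N m; "gripper_width": finger opening in m; "finger_force": force on a finger pad.
Only numpy, scipy, OpenCV 4.12 (cv2) and the standard library are available. Lean on these libraries where they do the work, as an engineer would, in place of code of your own. Each camera call takes 0.05 s, during which the arm holds its last target. There are 200 camera calls.

## Working session

There is one attempt and no reset: what is moved stays moved. The work goes in short steps, Python scripts to look and compute and a tool call to move; the robot and the scene stay as the last step left them, time stands still between calls to the robot, and variables do not carry over. Pictures are saved under pics/ and viewed, at most 10 in all, crops included, and the job is handed in when it is done.

Besides the shell and the picture viewer there is one more tool, called after "Request:" as a command line: name --argument value ..., lists and objects as JSON in quotes. drive_tool: Moves the arm, as the interface text tells. Its arguments: {"type":"object","properties":{"motion":{"type":"array"}},"required":["motion"]}

```bash
mkdir -p pics
python3 - <<'E'
from plant import telemetry, optics
import cv2,numpy as np
s=telemetry.read_state();print(s['t'],s['eef_pos'],s['orientation'],s['gripper_width'])
for n in("scene","side"):
    f=optics.grab_frame(n);cv2.imwrite(f'pics/{n}0.png',f['img']);np.savez(f'{n}.npz',K=f['intrinsics'],R=f['R'],t=f['t'])
E
```

```text
0.0 [ 0.14604257 -0.52992134  0.23692854] [[ 9.64087132e-01  2.65586074e-01 -1.97541978e-04]
 [ 2.65586125e-01 -9.64086479e-01  1.12740761e-03]
 [ 1.08976211e-04 -1.13938358e-03 -9.99999345e-01]] 0.09282517166508683
```

View pics/scene0.png

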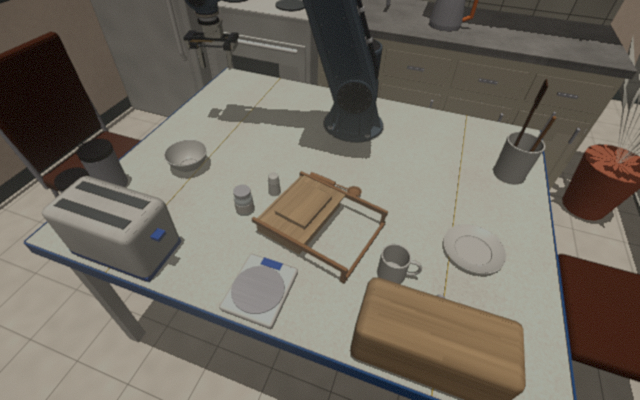

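View pics/side0.png

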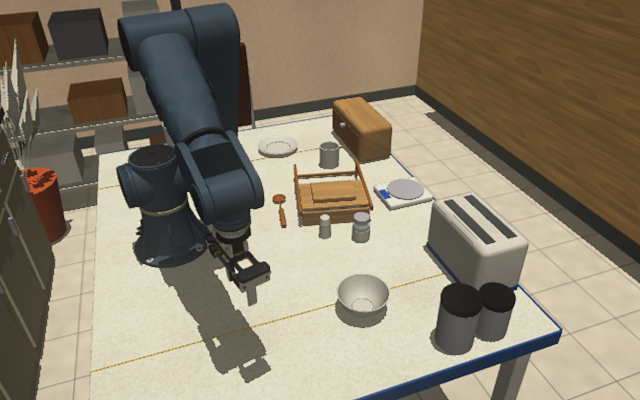

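The scene view shows the box around (320,225) with its runners extending to the lower right, the shaker at (273,183), the jar at (243,200) and the mug at (395,265). In the side view the box is at (333,195). I'll enlarge both.

Run:
```python
import cv2,numpy as np
a=cv2.imread('pics/scene0.png')[165:285,225:425];b=cv2.imread('pics/side0.png')[135:255,265:405]
cv2.imwrite('pics/c1.png',cv2.resize(a,None,fx=4,fy=4,interpolation=2));cv2.imwrite('pics/c2.png',cv2.resize(b,None,fx=5,fy=5,interpolation=2)[:600])
```

```text
(no output)
```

View pics/c1.png

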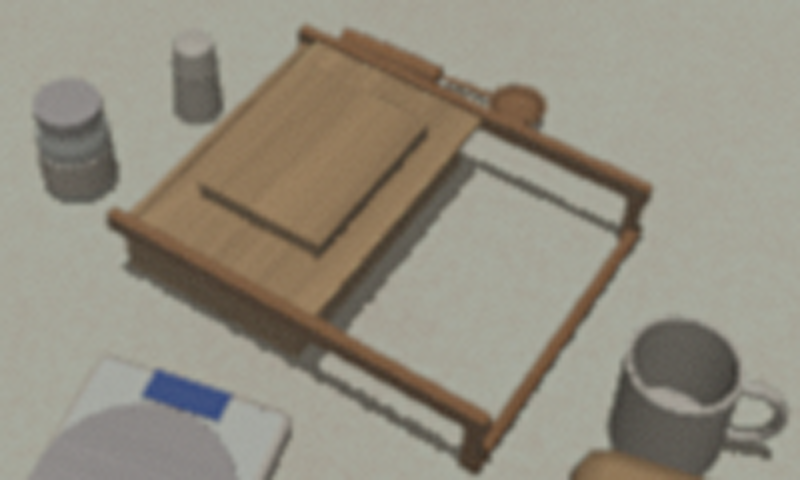

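View pics/c2.png

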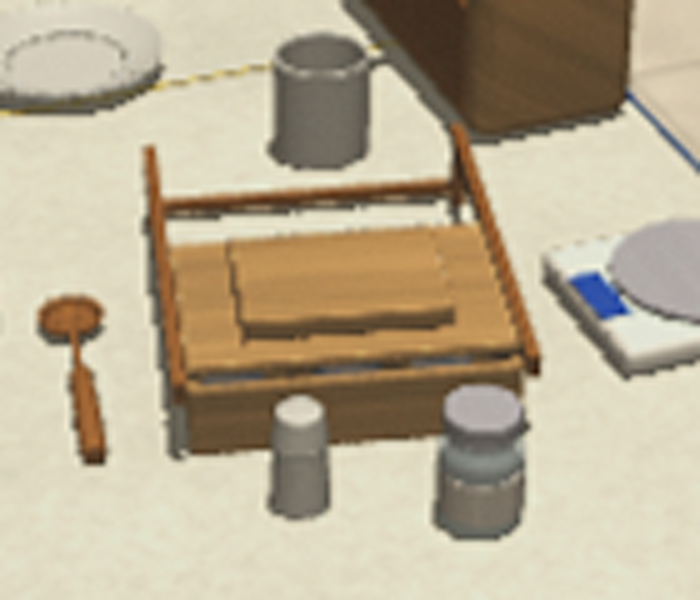

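The crops give clear panel corners. In c1 they are (427,125), (318,243) and (201,184). In c2 they are (243,322), (453,308), (228,240) and (440,232). The runner ends show too, so I'll fit the pose to these.

```bash
cat > fit.py <<'E'
import numpy as np
from scipy.optimize import least_squares
C={n:np.load(n+'.npz') for n in('scene','side')}
def proj(n,X):
    c=C[n];p=c['K']@(c['R']@X+c['t']);return p[:2]/p[2]
sc=lambda u,v:((u+.5)/4-.5+225,(v+.5)/4-.5+165)
sd=lambda u,v:((u+.5)/5-.5+265,(v+.5)/5-.5+135)
O=[('scene',480,420,.1235,.24,.067,0),('scene',641,190,-.1235,.24,.067,0),
('side',150,148,-.1235,.24,.067,0),('side',458,128,.1235,.24,.067,0),
('scene',427,125,-.075,.055,.083,1),('scene',318,243,.075,.055,.083,1),('scene',201,184,.075,-.055,.083,1),
('side',243,322,-.075,-.055,.083,1),('side',453,308,.075,-.055,.083,1),('side',228,240,-.075,.055,.083,1),('side',440,232,.075,.055,.083,1),
('side',190,452,-.1175,-.08,0,0)]
def W(p,b):
    c,s=np.cos(p[2]),np.sin(p[2]);return np.array([p[0]+c*b[0]-s*b[1],p[1]+s*b[0]+c*b[1],b[2]])
def res(p):
    return np.concatenate([proj(n,W(p,(x,y+l*p[3],z)))-(sc if n=='scene' else sd)(u,v) for n,u,v,x,y,z,l in O])
def ray(n,uv,z):
    c=C[n];d=c['R'].T@np.linalg.solve(c['K'],[*uv,1]);o=-c['R'].T@c['t'];return o+d*(z-o[2])/d[2]
if __name__=='__main__':
    r=least_squares(res,[.5,0,-.5,.01],loss='soft_l1');p=r.x
    print(p,np.degrees(p[2]));print(res(p).reshape(-1,2).round(2))
    for n in((0,-.055+p[3],.083),(0,.055+p[3],.083),(0,.205,.083),(-.076,0,.048),(0,0,.048),(.076,0,.048)):print(n,W(p,n).round(4))
    for nm,q in(('shaker',(195,40)),('jar',(68,100)),('mug',(682,345))):
        w=ray('scene',sc(*q),.086);c,s=np.cos(p[2]),np.sin(p[2]);d=w[:2]-p[:2];print(nm,w,c*d[0]+s*d[1],-s*d[0]+c*d[1])
E
python3 fit.py
```

```text
[ 0.56885215 -0.0218824  -0.24078931  0.0200992 ] -13.796211196603158
[[ 0.16 -0.06]
 [ 1.15  0.  ]
 [ 0.32  0.38]
 [ 0.48  0.33]
 [ 0.54 -0.25]
 [ 0.05  1.01]
 [-0.95 -0.57]
 [-0.14  0.44]
 [ 0.44  0.2 ]
 [ 0.25 -0.01]
 [-1.67 -1.19]
 [ 0.09  2.11]]
(0, np.float64(-0.03490079980199442), 0.083) [ 0.5605 -0.0558  0.083 ]
(0, np.float64(0.07509920019800559), 0.083) [0.5868 0.0511 0.083 ]
(0, 0.205, 0.083) [0.6177 0.1772 0.083 ]
(-0.076, 0, 0.048) [ 0.495  -0.0038  0.048 ]
(0, 0, 0.048) [ 0.5689 -0.0219  0.048 ]
(0.076, 0, 0.048) [ 0.6427 -0.04    0.048 ]
shaker [ 0.49456482 -0.13899028  0.086     ] -0.044217520540638315 -0.13144457172839694
jar [ 0.5936718  -0.20221679  0.086     ] 0.06710779974073781 -0.16921303245506994
mug [0.65358173 0.29435195 0.086     ] 0.006872968087163159 0.3273164058856512
```

```bash
cat > go.py <<'E'
import sys,numpy as np
from scipy.spatial.transform import Rotation as Ro
from plant import telemetry
P=[0.5689,-0.0219];a=-0.2408;c,s=np.cos(a),np.sin(a)
B=np.array([[c,-s],[s,c]])
def go(bx,by,z):   # box-frame target, height -> shift/turn in tool axes
    st=telemetry.read_state();R=np.array(st['orientation']);p=np.array(st['eef_pos'])
    T=np.array([[-s,c,0],[c,s,0],[0,0,-1.]])
    print('t',round(st['t'],2),'rot',Ro.from_matrix(R.T@T).as_rotvec().round(3),'shift',(R.T@(np.r_[B@[bx,by]+P,z]-p)).round(4))
    print('box pos',(B.T@(p[:2]-P)).round(4),p[2].round(4),'force box',(B.T@np.array(st['force'])[:2]).round(2),st['force'][2].round(2),'width',round(st['gripper_width'],4))
if __name__=='__main__':go(*map(float,sys.argv[1:4]))
E
python3 go.py 0 -.062 .237
```

```text
t 0.1 rot [-1.000e-03 -1.000e-03 -1.061e+00] shift [ 5.124e-01 -3.234e-01  3.000e-04]
box pos [-0.2895 -0.5943] 0.237 force box [-0.42  0.3 ] -0.02 width 0.093
```

Request:
drive_tool --motion '[0,0,-1.06,0.512,-0.3235,0,0,0,0,-1.06,0.512,-0.3235,0,0,0,0,-1.06,0.512,-0.3235,0,0,0,0,-1.06,0.512,-0.3235,0,0,0,0,-1.06,0.512,-0.3235,0,0]'

```text
t: 0.52
eef_pos: [0.2871, -0.3744, 0.2373]
orientation: [[0.622, 0.783, -0.0], [0.783, -0.622, 0.0], [0.0, -0.0, -1.0]]
force: [0.3, -0.4, 0.1]
gripper_width: 0.0641
finger_force: 0.0
```

```bash
python3 go.py 0 -.062 .237
```

```text
t 0.52 rot [-0.    -0.    -0.431] shift [3.95e-01 2.72e-02 3.00e-04]
box pos [-0.1896 -0.4096] 0.2373 force box [ 0.43 -0.33] 0.06 width 0.0641
```

Request:
drive_tool --motion '[0,0,-0.431,0.395,0.027,0,0,0,0,-0.431,0.395,0.027,0,0,0,0,-0.431,0.395,0.027,0,0,0,0,-0.431,0.395,0.027,0,0,0,0,-0.431,0.395,0.027,0,0]'

```text
t: 0.93
eef_pos: [0.4286, -0.2212, 0.2374]
orientation: [[0.24, 0.971, -0.0], [0.971, -0.24, 0.0], [0.0, -0.0, -1.0]]
force: [0.3, -0.3, -0.3]
gripper_width: 0.0309
finger_force: 0.0
```

```bash
python3 go.py 0 -.062 .20
```

```text
t 0.93 rot [-0.    -0.    -0.001] shift [0.1651 0.0886 0.0374]
box pos [-0.0888 -0.227 ] 0.2374 force box [ 0.38 -0.23] -0.31 width 0.0309
```

Request:
drive_tool --motion '[0,0,0,0.165,0.0886,0,0,0,0,0,0.165,0.0886,0,0,0,0,0,0.165,0.0886,0,0,0,0,0,0.165,0.0886,0,0,0,0,0,0.165,0.0886,0,0]'

```text
t: 1.35
eef_pos: [0.5557, -0.0813, 0.2371]
orientation: [[0.242, 0.97, 0.0], [0.97, -0.242, 0.001], [0.001, -0.0, -1.0]]
force: [0.5, 0.2, -0.5]
gripper_width: 0.0012
finger_force: 0.0
```

Request:
drive_tool --motion '[0,0,0,0,0,0,0,0,0,0,0,0,0,0,0,0,0,0,0,0,0]'

```text
t: 1.6
eef_pos: [0.5531, -0.085, 0.2371]
orientation: [[0.244, 0.97, -0.001], [0.97, -0.244, -0.0], [-0.0, -0.001, -1.0]]
force: [0.2, -0.4, -0.5]
gripper_width: 0.0005
finger_force: 0.0
```

Run:
```python
from go import go;go(0,-.062,.091)
from plant import optics;import cv2,numpy as np
f=optics.grab_frame('wrist');cv2.imwrite('pics/w1.png',f['img']);np.savez('wrist.npz',K=f['intrinsics'],M=f['mount']);print(f['mount'])
```

```text
t 1.6 rot [-0.001  0.    -0.005] shift [0.0031 0.0004 0.1461]
box pos [-0.0002 -0.0651] 0.2371 force box [ 0.25 -0.32] -0.53 width 0.0005
[[ 5.34128003e-04 -9.55287137e-01 -2.95679221e-01  8.30204743e-02]
 [ 9.99999422e-01  7.85995494e-04 -7.32968958e-04  2.14805150e-04]
 [ 9.32598352e-04 -2.95678658e-01  9.55287005e-01 -1.48885695e-01]
 [ 0.00000000e+00  0.00000000e+00  0.00000000e+00  1.00000000e+00]]
```

View pics/w1.png

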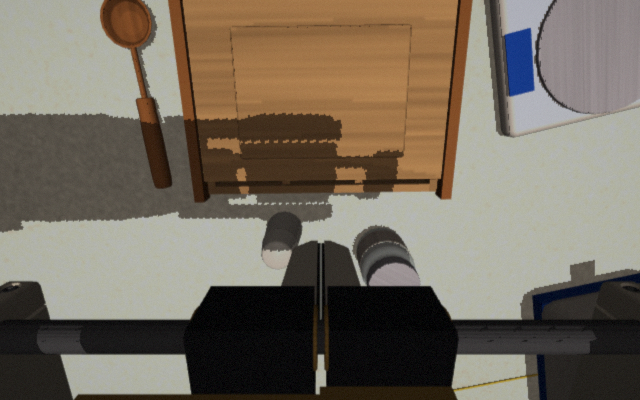

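The wrist view shows the panel's far corners at about (231,27) and (411,24) and its near corner at about (404,153). The runners start at about (201,200) and (446,197). I'll cross-check the fit against these.

Run:
```python
import numpy as np
from go import *
st=telemetry.read_state();R=np.array(st['orientation']);p=np.array(st['eef_pos']);w=np.load('wrist.npz');M=w['M']
for n,uv,z in(('far-',(231,27),.083),('far+',(411,24),.083),('near+',(404,153),.083),('run-',(201,200),.067),('run+',(446,197),.067)):
    d=R@M[:3,:3]@np.linalg.solve(w['K'],[*uv,1]);o=p+R@M[:3,3];X=o+d*(z-o[2])/d[2];print(n,(B.T@(X[:2]-P)).round(4))
```

```text
far- [-0.0733  0.0744]
far+ [0.0748 0.0758]
near+ [ 0.0764 -0.0303]
run- [-0.1208 -0.0792]
run+ [ 0.1256 -0.0773]
```

The fit agrees within about 2 mm. Next I descend.

Request:
drive_tool --motion '[0,0,-0.005,0.003,0,0.04,0,0,0,-0.005,0.003,0,0.08,0,0,0,-0.005,0.003,0,0.115,0,0,0,-0.005,0.003,0,0.14,0,0,0,-0.005,0.003,0,0.146,0]'

```text
t: 2.07
eef_pos: [0.5518, -0.0823, 0.0878]
orientation: [[0.24, 0.971, -0.006], [0.971, -0.24, 0.001], [-0.0, -0.006, -1.0]]
force: [-0.5, 0.8, 0.1]
gripper_width: 0.0002
finger_force: 0.0
```

Request:
drive_tool --motion '[0,0,0,0,0,0,0,0,0,0,0,0,0,0,0,0,0,0,0,0,0]'

```text
t: 2.32
eef_pos: [0.5554, -0.0823, 0.0934]
orientation: [[0.239, 0.971, 0.003], [0.971, -0.239, -0.001], [0.0, 0.003, -1.0]]
force: [-0.0, 0.4, -0.0]
gripper_width: 0.0005
finger_force: 0.0
```

```bash
python3 go.py 0 -.0425 .091
```

```text
t 2.32 rot [ 0.003 -0.    -0.001] shift [ 0.0193 -0.0013  0.0024]
box pos [ 0.0013 -0.0618] 0.0934 force box [-0.09  0.37] -0.03 width 0.0005
```

Request:
drive_tool --motion '[0,0,0,0.008,0,0,0,0,0,0,0.018,0,0,0,0,0,0,0.03,0,0,0,0,0,0,0.042,0,0,0,0,0,0,0.054,0,0,0]'

```text
t: 2.73
eef_pos: [0.5679, -0.0278, 0.0919]
orientation: [[0.238, 0.971, 0.001], [0.971, -0.238, -0.0], [-0.0, 0.001, -1.0]]
force: [-0.2, -2.8, 2.9]
gripper_width: 0.0005
finger_force: 1.4
```

```bash
python3 go.py 0 .0875 .091
```

```text
t 2.73 rot [0.001 0.    0.   ] shift [ 0.0935 -0.0004  0.0008]
box pos [ 0.0004 -0.006 ] 0.0919 force box [ 0.43 -2.75] 2.86 width 0.0005
```

Request:
drive_tool --motion '[0,0,0,0.012,0,0,0,0,0,0,0.024,0,0,0,0,0,0,0.036,0,0,0,0,0,0,0.048,0,0,0,0,0,0,0.06,0,0,0]'

```text
t: 3.15
eef_pos: [0.5817, 0.0303, 0.0913]
orientation: [[0.239, 0.971, -0.001], [0.971, -0.239, 0.0], [-0.0, -0.001, -1.0]]
force: [-2.7, -2.1, 2.0]
gripper_width: 0.0002
finger_force: 1.4
```

Request:
drive_tool --motion '[0,0,0,0.009,0,0,0,0,0,0,0.017,0,0,0,0,0,0,0.024,0,0,0,0,0,0,0.029,0,0,0,0,0,0,0.033,0,0,0]'

```text
t: 3.57
eef_pos: [0.5894, 0.0616, 0.0912]
orientation: [[0.239, 0.971, -0.001], [0.971, -0.239, 0.0], [-0.0, -0.001, -1.0]]
force: [-2.5, -1.6, -0.1]
gripper_width: 0.0004
finger_force: 1.1
```

```bash
python3 go.py 0 .0875 .091
```

```text
t 3.57 rot [-0.001  0.    -0.   ] shift [ 0.0016 -0.      0.0002]
box pos [0.     0.0859] 0.0912 force box [-2.06 -2.11] -0.1 width 0.0004
```

Still only friction force, so I push on gently until the stop.

Request:
drive_tool --motion '[0,0,0,0.002,0,0,0,0,0,0,0.004,0,0,0,0,0,0,0.004,0,0,0,0,0,0,0.004,0,0,0]'

```text
t: 3.9
eef_pos: [0.5909, 0.0649, 0.0916]
orientation: [[0.239, 0.971, 0.001], [0.971, -0.239, 0.0], [0.001, 0.001, -1.0]]
force: [0.3, -0.4, -0.6]
gripper_width: 0.0005
finger_force: 0.0
```

```bash
python3 go.py 0 .0875 .091
```

```text
t 3.9 rot [ 0.001 -0.001 -0.001] shift [-0.0021 -0.0006  0.0006]
box pos [0.0006 0.0896] 0.0916 force box [ 0.39 -0.33] -0.55 width 0.0005
```

Request:
drive_tool --motion '[0,0,0,0.002,0,0,0,0,0,0,0.003,0,0,0,0,0,0,0.004,0,0,0,0,0,0,0.005,0,0,0,0,0,0,0.005,0,0,0]'

```text
t: 4.32
eef_pos: [0.5913, 0.0668, 0.0916]
orientation: [[0.238, 0.971, -0.002], [0.971, -0.238, -0.005], [-0.005, -0.0, -1.0]]
force: [-4.7, -22.0, 4.4]
gripper_width: 0.0004
finger_force: 11.2
```

```bash
python3 go.py 0 .0875 .091
```

```text
t 4.32 rot [-0.     0.005  0.   ] shift [-0.0039 -0.0006  0.0006]
box pos [0.0006 0.0914] 0.0916 force box [  0.71 -22.44] 4.42 width 0.0004
```

The stop is reached at 22 N. I back off, rise, and look at the compartments.

Request:
drive_tool --motion '[0,0,0,-0.015,0,0,0,0,0,0,-0.03,0,-0.02,0,0,0,0,-0.06,0,-0.06,0,0,0,0,-0.095,0,-0.09,0,0,0,0,-0.12,0,-0.11,0]'

```text
t: 4.73
eef_pos: [0.5634, -0.0454, 0.2013]
orientation: [[0.238, 0.971, 0.001], [0.971, -0.238, 0.0], [0.001, 0.001, -1.0]]
force: [0.6, 0.1, 0.8]
gripper_width: 0.0007
finger_force: 0.0
```

Request:
drive_tool --motion '[0,0,0,0,0,0,0,0,0,0,0,0,0,0,0,0,0,0,0,0,0]'

```text
t: 4.98
eef_pos: [0.5634, -0.0443, 0.199]
orientation: [[0.239, 0.971, -0.0], [0.971, -0.239, 0.001], [0.0, -0.0, -1.0]]
force: [0.7, -0.1, -0.1]
gripper_width: 0.0002
finger_force: 0.0
```

Run:
```python
from go import go;go(0,0,.1)
from plant import optics;import cv2
a=optics.grab_frame('wrist')['img'];b=optics.grab_frame('scene')['img'][165:285,225:425]
cv2.imwrite('pics/w2.png',a);cv2.imwrite('pics/s2.png',cv2.resize(b,None,fx=4,fy=4,interpolation=2))
```

```text
t 4.98 rot [-0.    -0.    -0.001] shift [0.023  0.     0.0991]
box pos [-0.     -0.0231] 0.199 force box [0.68 0.11] -0.09 width 0.0002
```

View pics/w2.png

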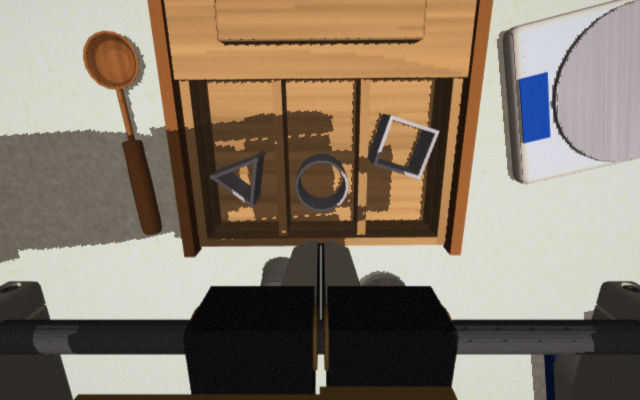

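View pics/s2.png

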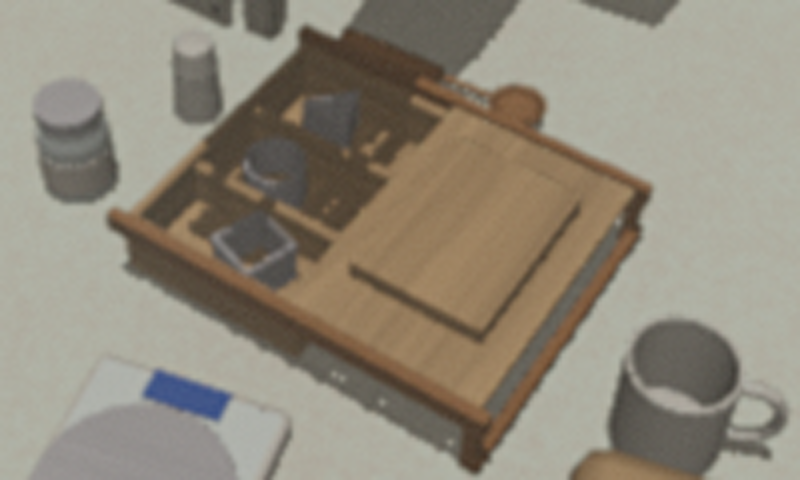

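The wrist view shows the triangle on the left, the round one in the middle and the square on the right, with rim corners at (389,115), (438,128) and (420,178) and its centre near (405,147). In the scene crop the square's rim centre is near (255,243). The lid sits at the far end.

Run:
```python
import numpy as np
from go import *
from fit import ray,sc
st=telemetry.read_state();R=np.array(st['orientation']);p=np.array(st['eef_pos']);w=np.load('wrist.npz');M=w['M']
for n,uv,z in(('sq',(404.5,146.5),.048),('c',(389,115),.048),('c',(438,128),.048),('c',(420,178),.048),('near-',(218,41),.083),('near+',(425,40),.083)):
    d=R@M[:3,:3]@np.linalg.solve(w['K'],[*uv,1]);o=p+R@M[:3,3];X=o+d*(z-o[2])/d[2];print(n,(B.T@(X[:2]-P)).round(4))
X=ray('scene',sc(255,243),.048);print('scene',B.T@(X[:2]-P))
go(.08,.015,.105)
```

```text
sq [0.0749 0.0196]
c [0.0593 0.047 ]
c [0.1032 0.036 ]
c [ 0.0914 -0.0093]
near- [-0.0751  0.1005]
near+ [0.0752 0.1013]
scene [0.07516926 0.01744213]
t 5.08 rot [-0.002 -0.     0.001] shift [0.0374 0.0805 0.0932]
box pos [-0.0003 -0.0225] 0.1983 force box [-0.18  1.27] -0.26 width 0.0003
```

Request:
drive_tool --motion '[0,0,0,0.02,0.035,0,0,0,0,0,0.041,0.0752,0,0,0,0,0,0.041,0.0752,0.03,0,0,0,0,0.041,0.0752,0.06,0,0,0,0,0.041,0.0752,0.085,0]'

```text
t: 5.5
eef_pos: [0.646, -0.0211, 0.1111]
orientation: [[0.237, 0.972, -0.003], [0.972, -0.237, 0.0], [-0.0, -0.003, -1.0]]
force: [0.0, 0.2, 0.4]
gripper_width: 0.0003
finger_force: 0.0
```

Request:
drive_tool --motion '[0,0,0,0,0,0.01,0,0,0,0,0,0,0.02,0,0,0,0,0,0,0.028,0,0,0,0,0,0,0.032,0,0,0,0,0,0,0.032,0]'

```text
t: 5.92
eef_pos: [0.6465, -0.0226, 0.0825]
orientation: [[0.239, 0.971, -0.0], [0.971, -0.239, 0.0], [0.0, -0.0, -1.0]]
force: [-0.3, 0.1, 0.1]
gripper_width: 0.0006
finger_force: 0.0
```

```bash
python3 go.py .075 .0185 .08
```

```text
t 5.92 rot [-0. -0. -0.] shift [ 0.0006 -0.0005  0.0025]
box pos [0.0755 0.0179] 0.0825 force box [-0.29 -0.02] 0.06 width 0.0006
```

Request:
drive_tool --motion '[0,0,0,0,0,0.002,0,0,0,0,0,0,0.002,0,0,0,0,0,0,0.002,0,0,0,0,0,0,0.002,0,0,0,0,0,0,0.002,0]'

```text
t: 6.33
eef_pos: [0.6466, -0.0227, 0.081]
orientation: [[0.239, 0.971, 0.001], [0.971, -0.239, -0.0], [0.0, 0.001, -1.0]]
force: [-0.2, 0.3, -0.1]
gripper_width: 0.0005
finger_force: 0.0
```

Request:
drive_tool --motion '[0,0,0,0,0,0,0,0,0,0,0,0,0,0,0,0,0,0,0,0,0,0,0,0,0,0,0,0,0,0,0,0,0,0,0]'

```text
t: 6.75
eef_pos: [0.6464, -0.0227, 0.0806]
orientation: [[0.239, 0.971, 0.0], [0.971, -0.239, -0.0], [-0.0, 0.0, -1.0]]
force: [-0.2, -0.4, -0.4]
gripper_width: 0.0006
finger_force: 0.0
```

Request:
drive_tool --motion '[0,0,0,0,0,0,0,0,0,0,0,0,0,0,0,0,0,0,0,0,0,0,0,0,0,0,0,0,0,0,0,0,0,0,0]'

```text
t: 7.17
eef_pos: [0.6464, -0.0227, 0.0805]
orientation: [[0.239, 0.971, -0.0], [0.971, -0.239, 0.0], [0.0, -0.0, -1.0]]
force: [0.0, 0.0, -0.8]
gripper_width: 0.0006
finger_force: 0.0
```

Request:
drive_tool --motion '[0,0,0,0,0,0,0,0,0,0,0,0,0,0,0,0,0,0,0,0,0,0,0,0,0,0,0,0,0,0,0,0,0,0,0]'

```text
t: 7.58
eef_pos: [0.6464, -0.0227, 0.0806]
orientation: [[0.239, 0.971, -0.0], [0.971, -0.239, 0.0], [0.0, -0.0, -1.0]]
force: [-0.0, 0.4, 1.1]
gripper_width: 0.0008
finger_force: 0.0
```

Request:
drive_tool --motion '[0,0,0,0,0,0,0,0,0,0,0,0,0,0,0,0,0,0,0,0,0,0,0,0,0,0,0,0,0,0,0,0,0,0,0]'

```text
t: 8.0
eef_pos: [0.6464, -0.0227, 0.0806]
orientation: [[0.239, 0.971, 0.0], [0.971, -0.239, 0.0], [0.0, 0.0, -1.0]]
force: [-0.2, -0.3, 0.1]
gripper_width: 0.0008
finger_force: 0.0
```

Request:
drive_tool --motion '[0,0,0,0,0,0,0,0,0,0,0,0,0,0,0,0,0,0,0,0,0,0,0,0,0,0,0,0,0,0,0,0,0,0,0]'

```text
t: 8.42
eef_pos: [0.6464, -0.0227, 0.0806]
orientation: [[0.239, 0.971, 0.0], [0.971, -0.239, 0.0], [0.0, 0.0, -1.0]]
force: [0.5, 0.8, 0.6]
gripper_width: 0.0004
finger_force: 0.0
```

Request:
drive_tool --motion '[0,0,0,0,0,0,0,0,0,0,0,0,0,0,0,0,0,0,0,0,0,0,0,0,0,0,0,0,0,0,0,0,0,0,0]'

```text
t: 8.83
eef_pos: [0.6464, -0.0227, 0.0806]
orientation: [[0.239, 0.971, -0.0], [0.971, -0.239, 0.0], [-0.0, -0.0, -1.0]]
force: [-0.1, 0.2, -0.1]
gripper_width: 0.0008
finger_force: 0.0
```

Request:
drive_tool --motion '[0,0,0,0,0,0,0,0,0,0,0,0,0,0,0,0,0,0,0,0,0,0,0,0,0,0,0,0,0,0,0,0,0,0,0]'

```text
t: 9.25
eef_pos: [0.6464, -0.0227, 0.0806]
orientation: [[0.239, 0.971, 0.0], [0.971, -0.239, 0.0], [0.0, -0.0, -1.0]]
force: [-0.1, 0.2, 0.4]
gripper_width: 0.0007
finger_force: 0.0
```

```bash
python3 go.py 0 .24 .2
```

```text
t 9.25 rot [-0. -0. -0.] shift [ 0.2223 -0.0755 -0.1194]
box pos [0.0754 0.0177] 0.0806 force box [-0.14  0.16] 0.37 width 0.0007
```

Request:
drive_tool --motion '[0,0,0,0,0,-0.04,0,0,0,0,0,0,-0.08,0,0,0,0,0.035,-0.012,-0.1,0,0,0,0,0.07,-0.025,-0.1,0,0,0,0,0.105,-0.037,-0.1,0]'

```text
t: 9.67
eef_pos: [0.6359, 0.0891, 0.1825]
orientation: [[0.24, 0.971, 0.003], [0.971, -0.24, 0.0], [0.001, 0.003, -1.0]]
force: [1.3, -0.4, -0.3]
gripper_width: 0.0004
finger_force: 0.0
```

Request:
drive_tool --motion '[0,0,0,0.035,-0.012,0,0,0,0,0,0.07,-0.025,0,0,0,0,0,0.1,-0.038,0,0,0,0,0,0.112,-0.038,0,0,0,0,0,0.112,-0.038,0,0]'

```text
t: 10.08
eef_pos: [0.6253, 0.2084, 0.1806]
orientation: [[0.236, 0.972, 0.0], [0.972, -0.236, 0.0], [0.0, 0.0, -1.0]]
force: [0.8, 0.2, 0.0]
gripper_width: 0.0006
finger_force: 0.0
```

```bash
python3 go.py 0 .235 .091
```

```text
t 10.08 rot [ 0.    -0.     0.003] shift [-0.0021  0.0002  0.0896]
box pos [-2.000e-04  2.371e-01] 0.1806 force box [0.78 0.37] 0.03 width 0.0006
```

Request:
drive_tool --motion '[0,0,0,-0.001,0,0.02,0,0,0,0,-0.001,0,0.045,0,0,0,0,-0.001,0,0.07,0,0,0,0,-0.001,0,0.083,0,0,0,0,-0.001,0,0.089,0]'

```text
t: 10.5
eef_pos: [0.6245, 0.2034, 0.0894]
orientation: [[0.24, 0.971, -0.003], [0.971, -0.24, -0.001], [-0.002, -0.003, -1.0]]
force: [0.3, 0.8, -0.4]
gripper_width: 0.0008
finger_force: 0.0
```

Request:
drive_tool --motion '[0,0,0,0,0,0,0,0,0,0,0,0,0,0,0,0,0,0,0,0,0]'

```text
t: 10.75
eef_pos: [0.626, 0.2049, 0.0931]
orientation: [[0.239, 0.971, 0.002], [0.971, -0.239, 0.001], [0.001, 0.002, -1.0]]
force: [0.3, 0.4, 0.5]
gripper_width: 0.0008
finger_force: 0.0
```

```bash
python3 go.py 0 .0625 .091
```

```text
t 10.75 rot [ 0.002 -0.001 -0.   ] shift [-0.1714 -0.0013  0.0019]
box pos [0.0014 0.2339] 0.0931 force box [0.2  0.42] 0.55 width 0.0008
```

Request:
drive_tool --motion '[0,0,0,-0.008,0,0,0,0,0,0,-0.018,0,0,0,0,0,0,-0.03,0,0,0,0,0,0,-0.042,0,0,0,0,0,0,-0.054,0,0,0]'

```text
t: 11.17
eef_pos: [0.6123, 0.1512, 0.0921]
orientation: [[0.239, 0.971, 0.001], [0.971, -0.239, 0.0], [0.001, 0.001, -1.0]]
force: [1.9, 2.6, 2.8]
gripper_width: 0.0005
finger_force: 1.4
```

Request:
drive_tool --motion '[0,0,0,-0.012,0,0,0,0,0,0,-0.024,0,0,0,0,0,0,-0.036,0,0,0,0,0,0,-0.048,0,0,0,0,0,0,-0.06,0,0,0]'

```text
t: 11.58
eef_pos: [0.5977, 0.0931, 0.0916]
orientation: [[0.239, 0.971, 0.0], [0.971, -0.239, 0.0], [0.0, 0.0, -1.0]]
force: [2.8, 2.2, 1.6]
gripper_width: 0.0008
finger_force: 1.4
```

Request:
drive_tool --motion '[0,0,0,-0.01,0,0,0,0,0,0,-0.02,0,0,0,0,0,0,-0.03,0,0,0,0,0,0,-0.036,0,0,0,0,0,0,-0.042,0,0,0]'

```text
t: 12.0
eef_pos: [0.5876, 0.0528, 0.0915]
orientation: [[0.239, 0.971, -0.0], [0.971, -0.239, 0.0], [-0.0, -0.0, -1.0]]
force: [2.9, 2.0, -0.3]
gripper_width: 0.0006
finger_force: 1.2
```

```bash
python3 go.py 0 .0625 .091
```

```text
t 12.0 rot [-0.  0. -0.] shift [-0.0145 -0.0004  0.0005]
box pos [0.0004 0.077 ] 0.0915 force box [2.33 2.67] -0.25 width 0.0006
```

Request:
drive_tool --motion '[0,0,0,-0.004,0,0,0,0,0,0,-0.007,0,0,0,0,0,0,-0.009,0,0,0,0,0,0,-0.011,0,0,0,0,0,0,-0.012,0,0,0]'

```text
t: 12.42
eef_pos: [0.5857, 0.045, 0.0916]
orientation: [[0.24, 0.971, 0.002], [0.971, -0.24, 0.005], [0.006, 0.001, -1.0]]
force: [8.5, 29.7, -5.0]
gripper_width: 0.0003
finger_force: 15.2
```

```bash
python3 go.py 0 .0625 .091
```

```text
t 12.42 rot [ 0.001 -0.006 -0.001] shift [-0.0065 -0.0004  0.0005]
box pos [0.0004 0.0689] 0.0916 force box [ 1.22 30.88] -5.03 width 0.0003
```

Shut against its stop at 31 N. The contact positions imply 0.15 m of travel with a finger half-thickness of about 9 mm, which is consistent. I back off, rise clear, and check.

Request:
drive_tool --motion '[0,0,0,0.01,0,0,0,0,0,0,0.025,0,0,0,0,0,0,0.03,0,-0.03,0,0,0,0,0.03,0,-0.07,0,0,0,0,0.03,0,-0.11,0]'

```text
t: 12.83
eef_pos: [0.5913, 0.0719, 0.202]
orientation: [[0.238, 0.971, -0.003], [0.971, -0.238, -0.001], [-0.001, -0.003, -1.0]]
force: [0.7, 0.2, 0.2]
gripper_width: 0.0003
finger_force: 0.0
```

Request:
drive_tool --motion '[0,0,0,-0.03,-0.03,-0.02,0,0,0,0,-0.06,-0.06,-0.03,0,0,0,0,-0.09,-0.09,-0.03,0,0,0,0,-0.11,-0.11,-0.03,0,0,0,0,-0.11,-0.11,-0.03,0]'

```text
t: 13.25
eef_pos: [0.4546, -0.0109, 0.2315]
orientation: [[0.24, 0.971, -0.003], [0.971, -0.24, -0.001], [-0.001, -0.003, -1.0]]
force: [1.0, 0.6, -0.0]
gripper_width: 0.0007
finger_force: 0.0
```

Request:
drive_tool --motion '[0,0,0,0,0,0,0,0,0,0,0,0,0,0,0,0,0,0,0,0,0,0,0,0,0,0,0,0,0,0,0,0,0,0,0]'

```text
t: 13.67
eef_pos: [0.4596, -0.0092, 0.2313]
orientation: [[0.238, 0.971, -0.001], [0.971, -0.238, 0.0], [-0.0, -0.001, -1.0]]
force: [0.2, 0.5, -0.9]
gripper_width: 0.0004
finger_force: 0.0
```

Run:
```python
from go import go;go(0,0,.1)
from plant import optics;import cv2
b=optics.grab_frame('scene')['img'][165:285,225:425]
cv2.imwrite('pics/s3.png',cv2.resize(b,None,fx=4,fy=4,interpolation=2))
```

```text
t 13.67 rot [-0.001  0.     0.001] shift [0.0137 0.1093 0.1312]
box pos [-0.1092 -0.0137] 0.2313 force box [0.06 0.49] -0.88 width 0.0004
```

View pics/s3.png

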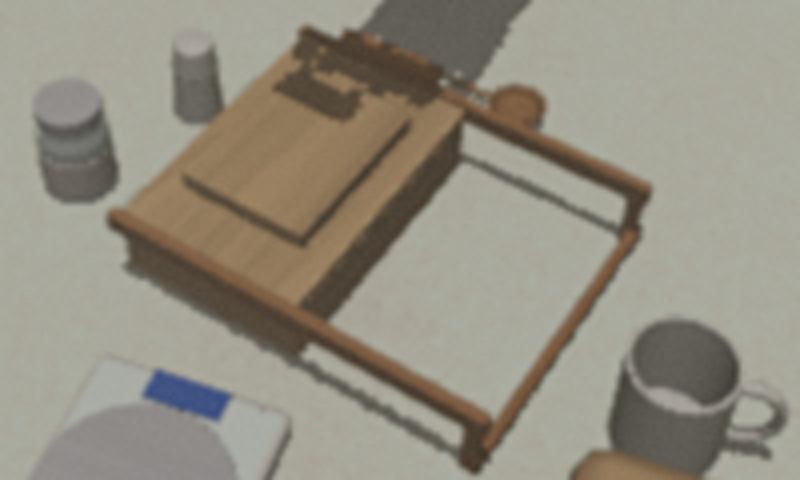

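The picture shows the lid flush with the box, its panel corners at (182,178), (302,240) and (408,122). The shaker, jar, mug and spoon are where they started, and the tool is clear, so I'm handing in.

```bash
python3 -c "
from plant import job;print(job.close_job())"
```

```text
the job is handed in; nothing more can be done
None
```

I pushed the lid open to its stop, held the fingertips about 14 mm above the middle of the square cutter for over 3 s, pushed the lid shut to its stop, and handed the job in at about 14 s; the result was not reported back.

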